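# Close up the spice row and lock the follower

### The job

The three spice jars stand loosely in the white rack. Free the orange lock of the grey follower, slide the follower along until it has gently pushed the jars snugly together against the rack's far end wall, then lock it again as close to the jars as the lock allows: it goes home only at its notches, so ease the follower back by feel to the first place where the lock slides fully in. Keep the jars upright and in the rack, leave the other things alone, and let go.

Things in the scene. Friction and masses are not known exactly. Their poses are not given: they have to be found in the camera images.
- rack: White spice rack, fixed to the worktop: 330 mm along its y, 76 mm across, 58 mm high. Origin on the worktop under the channel's middle; z up. Channel 46 mm wide (x -23 to 23 mm), floor at z = 10 mm; front wall (-x) 30 mm high; rear rail (+x) 58 mm high, its cap from x = 28 to 46 mm. The follower is parked at the +y end.
- end_wall (a point): Middle of the inner face of the rack's end wall (63 mm high), at the rack's y = -155 mm, 40 mm above the worktop. The jars are to be pushed up against it.
- rail_cap (a point): Middle of the top of the rear rail's cap, 58 mm above the worktop. Under it runs a comb of notches 12 mm apart; where the comb lies along the rail varies and the cap hides it from above, so notches must be felt for. At a notch (about 4 mm of play) the lock goes home; between notches its bolt stops 2 to 7 mm short of home.
- follower (a joint): Travel of the grey follower in m: 0 parked, up to 0.130 as it slides along the rack's -y toward the end wall. Stays where left: freed, 2.5 N move it, and up to 9 N while it pushes loose jars along. Behind its face lies a block 43 mm across, 72 mm long. Parked and locked it has 1 to 10 mm of play. With the three jars snug it stands at about 0.105.
- follower_face (a point): Centre of the follower's jar-side face (43 mm across, from 10 to 68 mm above the worktop), 40 mm above the worktop, on the channel's middle line.
- lock (a joint): Orange lock slide on the follower, in m: 0 locked (bolt home in a notch, toward the rack's +x), 0.010 fully free (toward the rack's -x, the front). Stays where left; 1.5 N to move it. It travels with the follower.
- lock_tab (a point): Grip point on the lock slide's upright orange tab, 17 mm below its top. Tab: 22 mm along the rack's x, 14 mm along its y, free from 49 to 95 mm above the worktop, 44 mm behind (+y of) the follower's face. Held by it, both the lock and the freed follower can be moved. Round it guides stand 49 mm and, behind the face, ribs 59 mm above the worktop.
- red_1: Spice jar with red cap and brown label, 106 mm high, body 42 mm and cap 45 mm in diameter, about 0.11 kg, standing in the rack's channel; the order of the jars varies. Origin at the centre of its underside, z up its axis.
- red_2: Spice jar with red cap and green label, 106 mm high, body 42 mm and cap 45 mm in diameter, about 0.11 kg, standing in the rack's channel; the order of the jars varies. Origin at the centre of its underside, z up its axis.
- red_5: Spice jar with red cap and brown-and-red label, 106 mm high, body 42 mm and cap 45 mm in diameter, about 0.11 kg, standing in the rack's channel; the order of the jars varies. Origin at the centre of its underside, z up its axis.
- mug: White mug with a green band, 94 mm high, 83 mm in diameter, standing beyond the rack's end wall; to be left alone. Origin at the centre of its underside.
- salt_mill: Clear salt mill with grey top, 44 mm in diameter, 90 mm high, standing behind the rack; to be left alone. Origin at the centre of its underside.
- yoghurt_tub: White yoghurt tub with strawberries, 72 mm in diameter, 71 mm high, beyond the parking end; to be left alone. Origin at the centre of its underside.

How it is judged:
By the outcome, as a careful person would: the job done as asked, in the order asked, and still so for the second after the job is handed in, with the robot touching nothing.
It also fails if it takes over 43 s, if anything falls off the work surface, if the arm or the gripper's body presses on something with over 40 N, if the wrist force passes 120 N, or if a joint passes its speed limit or range.

### The arm

A 6-joint arm with a two-finger parallel gripper is mounted at the origin on a cart in front of the work surface, level with it; the furniture and walls round the work are solid. World frame = base frame: x ahead of the robot, y to its left, z up, the work surface at z = 0. Lengths are in m, angles in rad, forces in N, time in s.
With the tool pointing down it reaches from about 0.225 to 0.875 m from the base axis. Payload 3.4 kg.
Tool frame: the origin (TCP) lies between the finger pads; the fingertips stand 14 mm ahead of it and the grasp point (between the pads) lies 5 mm behind it; z points along the fingers, y is the direction in which the jaws open and shut (so a half turn about z gives the same grasp; the last joint's range is limited). The gripper opens to 85 mm and grips with 20 to 120 N. Pads are 22 mm wide; open, the fingers measure 114 mm over their backs; the gripper's body (76 mm by 85 mm) begins 54 mm behind the grasp point. The pads swing forward as they close: fully open they stand 13 mm farther back than shut.
Start: joints at [1.093, 0.276, 1.505, -0, 1.361, -0.121], TCP at [0.201, 0.539, 0.245] pointing down, gripper open.
Joint ranges: [-2.89, 2.89], [-0.75, 2.08], [0.22, 2.7], [-1.18, 4.32], [0.11, 2.71], [-2.7, 2.7]. Speed limits (rad/s): [2.57, 2.57, 3.14, 3.14, 3.14, 3.14].

### API

Orientations are given as a rotation vector (axis times angle).
In Python, from workcell import readout, get_image, ticket gives the robot as it stands.
- The arm moves only by the shell command python3 -m jog 'ROWS'. ROWS is JSON, a list of rows, each a list of 7 numbers: the shift along the tool's x, y, z in cm, then the turn, a rotation vector about the tool's x, y, z in rad, then the closure, from -1 (fully open) to 1 (shut). A call has 1 to 8 rows; each row is the pose to reach, as a shift and turn from the pose commanded when the call began, along the tool's axes at that moment; what a row does not reach only later rows make up. A row lasts 1/12 s, in which the tool goes at most 41.7 mm and 7.16 degrees, less where a joint would pass 70% of its speed; a pose out of reach is approached as far as the arm can. A call with a gripper value outside its range is refused whole. The fingers move at their own pace and stop on an object; the grip force is fixed at half the most. Time passes only in rows, so rows that repeat a pose let the fingers close. It gives the time, the measured TCP pose, the force and the opening at its end, in the units of the state.
- readout.sense(): the state, without advancing time (a new reading comes with each control period).
- get_image(name): name is "scene" or "top"; returns a dict with "pixels" (400x640x3 uint8, blue, green, red), "range_z" (400x640 float32, m along the optical axis (not along the pixel's ray), 0 where there is no reading), "camera_matrix" (3x3 intrinsics, pixels), "rvec" (rotation vector, rad) and "tvec" (3), from world to camera coordinates, as OpenCV has them. Camera axes: x right, y down, z forward; pixel columns grow to the right and rows downward; lengths in m; the calibration is good to about 2 mm. A picture is of the moment at which its call begins.
- ticket.hand_in(): hands the job in, once; it reports no verdict.
The state is a dict: "time_s": time; "joint_positions": joint angles; "dq": joint speeds; "effort": joint torques, N m; "tcp_pos": TCP position; "ee_rot": TCP orientation; "ft_force": force on the tool from outside, world axes, zero at the start; "moment": the same for the moment, N m; "finger_gap": finger opening in m.
Only numpy, scipy, OpenCV 4.12 (cv2) and the standard library are available. Lean on these libraries where they do the work, as an engineer would, in place of code of your own. Each camera call takes 0.05 s, during which the arm holds its last target.

## Working session

There is one attempt and no reset: what is moved stays moved. The work goes in short steps, Python scripts to look and compute and a shell command to move; the robot and the scene stay as the last step left them, time stands still between calls to the robot, and variables do not carry over. Pictures are saved under pics/ and viewed, and the job is handed in when it is done.

```bash
mkdir -p pics
cat > h.py <<'E'
import numpy as np, cv2
from workcell import readout, get_image
def shot(n,f):
    d=get_image(n); cv2.imwrite(f'pics/{f}.png',d['pixels']); np.savez(f'pics/{f}.npz',**d); return d
def load(f): return dict(np.load(f'pics/{f}.npz'))
def pt(d,u,v,z=None):
    K=d['camera_matrix'];R=cv2.Rodrigues(d['rvec'])[0];t=d['tvec'].reshape(3)
    if z is None: z=float(d['range_z'][int(v),int(u)])
    c=np.array([(u-K[0,2])/K[0,0]*z,(v-K[1,2])/K[1,1]*z,z]); return R.T@(c-t)
def crop(f,x0,x1,y0,y1,s,o):
    im=cv2.imread(f'pics/{f}.png')[y0:y1,x0:x1]; cv2.imwrite(f'pics/{o}.png',cv2.resize(im,None,fx=s,fy=s,interpolation=cv2.INTER_CUBIC))
E
python3 - <<'E'
from h import *
shot('scene','s0');shot('top','t0');s=readout.sense();print(s)
E
```

```text
{'time_s': 0.1, 'joint_positions': array([ 1.09299333e+00,  2.76550303e-01,  1.50603273e+00, -5.63662466e-06,
        1.36070504e+00, -1.20980158e-01]), 'dq': array([ 0.00031802, -0.00044302, -0.00220858, -0.00195806, -0.00092333,
        0.0011453 ]), 'effort': array([ 8.86981234e-04, -4.17701554e+01, -2.46404457e+01, -2.85591741e-04,
        5.83950954e-03,  3.78773706e-06]), 'tcp_pos': array([0.20062985, 0.53837115, 0.24450518]), 'ee_rot': array([-5.57437421e-01, -3.09123808e+00,  2.54684635e-03]), 'ft_force': array([0.60588739, 0.65672123, 0.19062834]), 'moment': array([-0.09012502, -0.02539919, -0.03913775]), 'finger_gap': 0.0853743537483056}
```

View pics/s0.png

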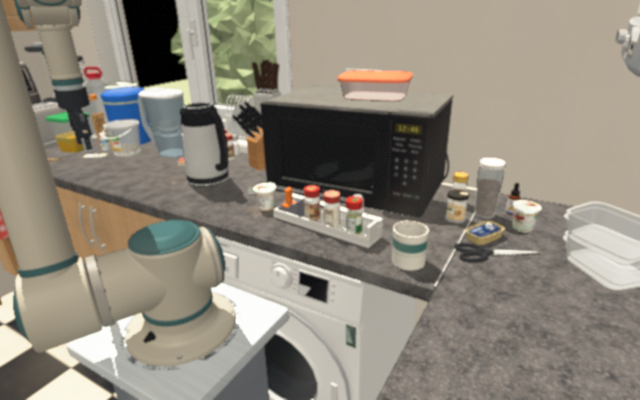

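View pics/t0.png

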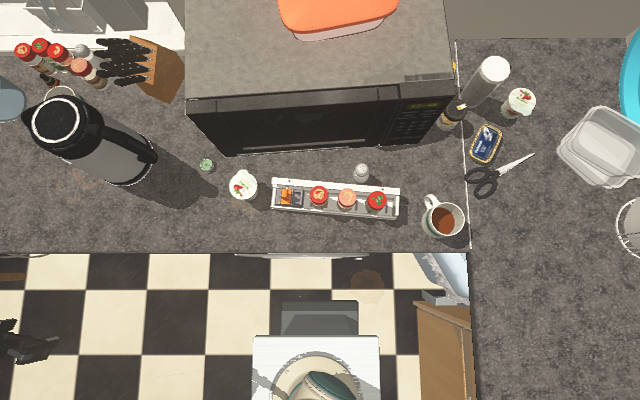

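The top view shows the rack around (335,198): the orange lock is near (287,195), and the jars are at (319,196), (347,199) and (377,201). The mug is at (442,218), the tub at (243,185) and the mill at (361,172).

Run:
```python
from h import *
crop('t0',225,425,150,250,4,'t0c');crop('s0',240,400,170,260,5,'s0c')
d=load('t0')
for p in [(319,196),(347,199),(377,201),(286,193),(287,198),(290,183),(396,190),(273,181),(272,207),(397,217)]: print(p,pt(d,*p).round(4))
print(d['camera_matrix'], -cv2.Rodrigues(d['rvec'])[0].T@d['tvec'].reshape(3))
```

```text
(319, 196) [ 0.4886 -0.0099  0.1177]
(347, 199) [ 0.4816 -0.0768  0.1148]
(377, 201) [ 0.4769 -0.1485  0.1126]
(286, 193) [0.5011 0.0718 0.0926]
(287, 198) [0.492  0.071  0.0741]
(290, 183) [0.5341 0.0655 0.0577]
(396, 190) [ 0.5145 -0.2055  0.058 ]
(273, 181) [0.539  0.109  0.0601]
(272, 207) [0.4764 0.1145 0.0283]
(397, 217) [ 4.527e-01 -2.165e-01 -1.000e-04]
[[377.86999987   0.         320.2564855 ]
 [  0.         377.86999987 195.45444225]
 [  0.           0.           1.        ]] [ 0.32370689 -0.02243989  1.00495232]
```

View pics/t0c.png

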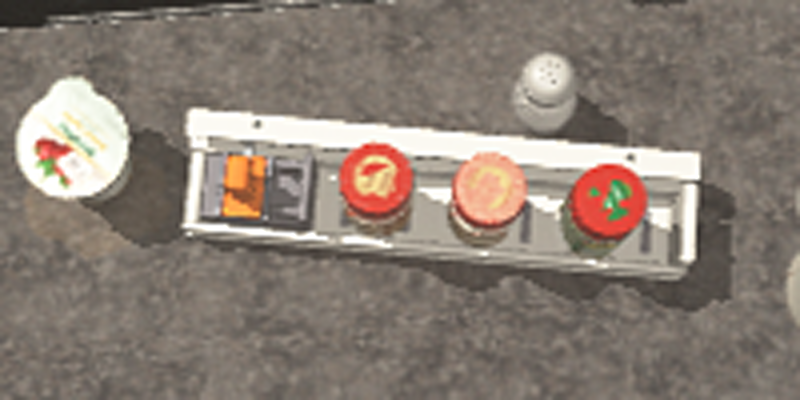

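View pics/s0c.png

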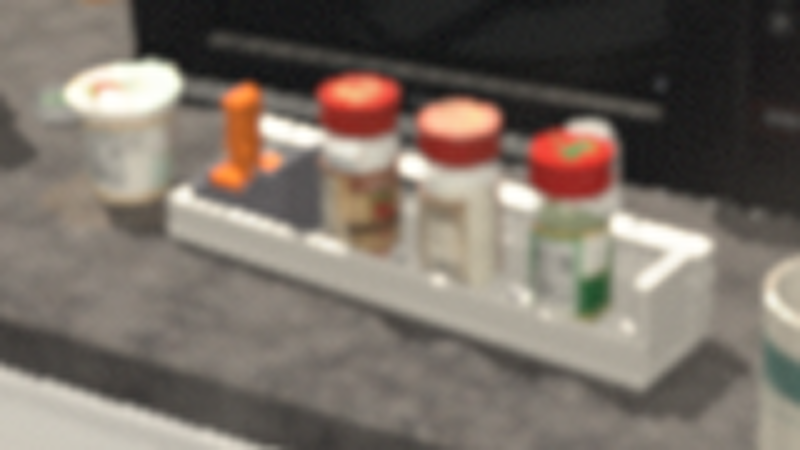

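Run:
```python
from h import *
d=load('t0'); im=d['pixels'].astype(int)
Z=[];
def region(u0,u1,v0,v1,cond):
    o=[]
    for v in range(v0,v1):
        for u in range(u0,u1):
            p=pt(d,u,v)
            if cond(p,im[v,u]): o.append(np.r_[u,v,p])
    return np.array(o)
a=region(265,405,175,200,lambda p,c: 0.050<p[2]<0.066 and c.min()>190 )
print(len(a),a[:,2:].mean(0),a[:,2:].min(0),a[:,2:].max(0))
# restrict to cap
o=a[:,2:5]; l=cv2.fitLine(o[:,:2].astype(np.float32),cv2.DIST_HUBER,0,.01,.01).ravel();print('line',l)
ax=l[:2]*(-np.sign(l[1]));  # -y direction
n=np.array([-ax[1],ax[0]]) # perpendicular
if n[0]<0:n=-n
s=o[:,:2]@ax; w=(o[:,:2]-l[2:])@n
print(ax,n,s.min(),s.max(),np.percentile(w,[0,2,10,50,90,98,100]))
for k in np.linspace(s.min(),s.max(),12):
    m=abs(s-k)<.012; print(round(k,3),w[m].min().round(4),w[m].max().round(4),o[m,2].mean().round(4))
b=region(270,310,180,215,lambda p,c: c[2]>170 and c[0]<90 and c[1]<170)
print('orange',len(b)); 
for r in b[np.argsort(-b[:,4])][:30]: print(r.round(4), (r[2:4]@ax).round(4),((r[2:4]-l[2:])@n).round(4))
```

```text
786 [ 0.5270726  -0.05156319  0.05775374] [ 0.49021148 -0.2139381   0.05106331] [0.5550357  0.11217939 0.06446495]
line [ 0.09740888  0.99524444  0.5270726  -0.05156319]
[-0.09740888 -0.99524444] [ 0.99524444 -0.09740888] -0.164993032542821 0.16251805607895997 [-0.0213978  -0.00879154 -0.00703318  0.0002209   0.00675046  0.00806082
  0.03299057]
-0.165 -0.0093 0.008 0.0578
-0.135 -0.0092 0.0081 0.0576
-0.105 -0.0087 0.0079 0.0581
-0.076 -0.0091 0.0086 0.0579
-0.046 -0.0067 0.0082 0.0579
-0.016 -0.0087 0.0084 0.0576
0.014 -0.0087 0.0083 0.0577
0.043 -0.0074 0.033 0.0573
0.073 -0.0082 0.0086 0.0576
0.103 -0.0062 0.0082 0.0579
0.133 -0.008 0.0083 0.0574
0.163 -0.0214 0.0087 0.0589
orange 81
[2.850e+02 1.960e+02 4.928e-01 7.360e-02 9.680e-02] -0.1213 -0.0463
[2.850e+02 1.890e+02 5.104e-01 7.390e-02 9.650e-02] -0.1233 -0.0288
[2.860e+02 1.920e+02 5.029e-01 7.140e-02 9.640e-02] -0.12 -0.036
[2.84e+02 1.96e+02 4.93e-01 7.62e-02 9.62e-02] -0.1238 -0.0464
[2.860e+02 1.950e+02 4.955e-01 7.130e-02 9.620e-02] -0.1192 -0.0434
[2.840e+02 1.910e+02 5.056e-01 7.640e-02 9.570e-02] -0.1253 -0.0339
[2.
[... 912 characters left out ...]
e-02 9.340e-02] -0.1311 -0.0289
[2.84e+02 1.93e+02 5.01e-01 7.66e-02 9.33e-02] -0.125 -0.0384
[2.830e+02 1.960e+02 4.936e-01 7.900e-02 9.300e-02] -0.1267 -0.046
[2.840e+02 1.890e+02 5.111e-01 7.680e-02 9.290e-02] -0.1262 -0.0284
[2.840e+02 1.970e+02 4.911e-01 7.650e-02 9.280e-02] -0.124 -0.0483
[2.860e+02 1.930e+02 5.011e-01 7.180e-02 9.260e-02] -0.1202 -0.0378
[2.840e+02 1.940e+02 4.987e-01 7.660e-02 9.250e-02] -0.1249 -0.0408
[2.830e+02 1.940e+02 4.987e-01 7.910e-02 9.230e-02] -0.1273 -0.041
[2.850e+02 1.950e+02 4.962e-01 7.420e-02 9.230e-02] -0.1222 -0.043
[2.810e+02 1.950e+02 4.963e-01 8.400e-02 9.210e-02] -0.132 -0.0439
[2.870e+02 1.910e+02 5.063e-01 6.940e-02 9.170e-02] -0.1184 -0.0324
```

```bash
cat >> h.py <<'E'
from scipy.spatial.transform import Rotation as Ro
XR=np.array([.99524,-.0974,0]);YR=np.array([.0974,.99524,0])
TAB=np.array([.5020,.0765,.095])
def rack(p): # rack-aligned coords relative to original tab centre
    q=np.asarray(p)-TAB; return np.array([q@XR,q@YR,p[2]])*1000
def plan(tgt):
    s=readout.sense();R=Ro.from_rotvec(s['ee_rot']);
    G=Ro.from_matrix(np.c_[-XR,YR,[0,0,-1.]])
    print('shift cm',(R.inv().apply(np.array(tgt)-s['tcp_pos'])*100).round(2),'rot',(R.inv()*G).as_rotvec().round(4))
def st():
    s=readout.sense();print('t',round(s['time_s'],2),'rack mm',rack(s['tcp_pos']).round(2),'F',[round(float(s['ft_force']@a),2) for a in (XR,YR)],round(float(s['ft_force'][2]),2),'gap',round(s['finger_gap']*1000,1))
E
python3 -c "
from h import *
plan([.502,.0765,.17]);st()"
```

```text
shift cm [-44.37 -32.74   7.5 ] rot [-0.0016 -0.0004 -0.2593]
t 0.1 rack mm [-344.92  430.32  244.51] F [0.54, 0.71] 0.19 gap 85.4
```

```bash
python3 -m jog '[[-3,-2.2,0,0,0,-0.05,0.06],[-6,-4.4,0,0,0,-0.1,0.06],[-9,-6.6,0,0,0,-0.15,0.06],[-12,-8.9,0,0,0,-0.2,0.06],[-15,-11.1,0,0,0,-0.259,0.06],[-18,-13.3,0,0,0,-0.259,0.06],[-21,-15.5,0,0,0,-0.259,0.06],[-24,-17.7,0,0,0,-0.259,0.06]]'; python3 -c "
from h import *
plan([.502,.0765,.15]);st()"
```

```text
time_s: 0.77
tcp_pos: [0.3642, 0.2874, 0.2451]
ee_rot: [-0.153, -3.138, 0.0]
ft_force: [0.7, 1.1, 0.1]
finger_gap: 0.0402
shift cm [-15.77 -19.65   9.51] rot [-0.0001 -0.0003  0.0001]
t 0.77 rack mm [-157.65  196.49  245.09] F [0.6, 1.14] 0.06 gap 40.2
```

```bash
python3 -m jog '[[-2.2,-2.8,0,0,0,0,0.06],[-4.5,-5.6,0,0,0,0,0.06],[-6.8,-8.4,0,0,0,0,0.06],[-9,-11.2,1,0,0,0,0.06],[-11.2,-14,3,0,0,0,0.06],[-13.5,-16.8,5,0,0,0,0.06],[-15.77,-19.65,7,0,0,0,0.06],[-15.77,-19.65,9.5,0,0,0,0.06]]'; python3 -c "
from h import *
plan([.502,.0765,.078]);st();shot('scene','s1');shot('top','t1');crop('s1',240,400,150,240,5,'s1c');crop('t1',225,425,130,230,4,'t1c')"
```

```text
time_s: 1.43
tcp_pos: [0.5067, 0.073, 0.1501]
ee_rot: [0.16, 3.131, -0.004]
ft_force: [-0.1, 0.4, -0.3]
finger_gap: 0.0403
shift cm [0.55 0.32 7.21] rot [-0.0025  0.0067 -0.0046]
t 1.43 rack mm [  4.98  -3.06 150.13] F [-0.17, 0.38] -0.27 gap 40.3
```

View pics/s1c.png

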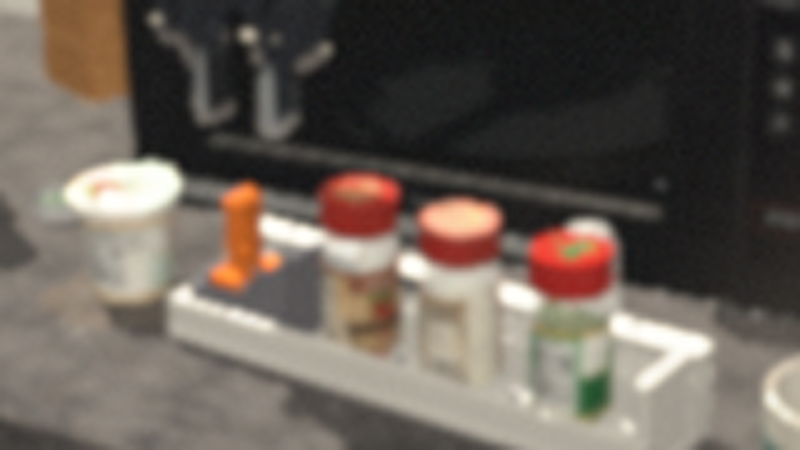

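View pics/t1c.png

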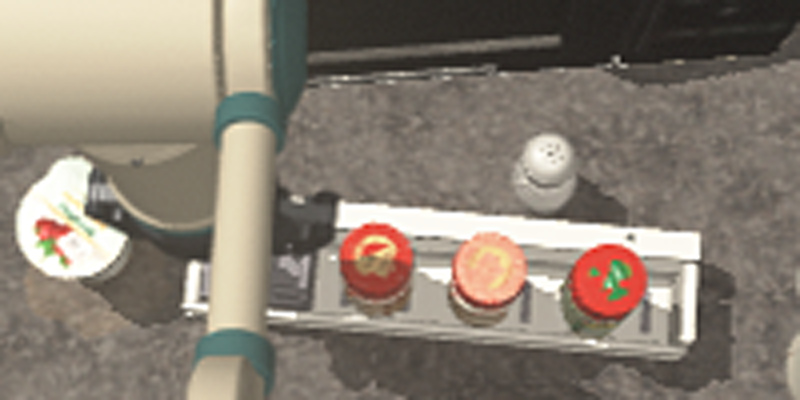

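The fingers (scene crop 210,110 and 280,130) straddle the tab's line above the follower, clear of the tub and the first jar. Next I let the arm settle, then descend.

```bash
python3 -m jog '[[0,0,0,0,0,0,0.06],[0,0,0,0,0,0,0.06]]'; python3 -c "
from h import *
plan([.502,.0765,.078]);st()"
```

```text
time_s: 1.7
tcp_pos: [0.5018, 0.0788, 0.1512]
ee_rot: [0.152, 3.137, 0.001]
ft_force: [-0.2, 0.7, 0.3]
finger_gap: 0.0402
shift cm [-0.04 -0.24  7.32] rot [0.0005 0.0009 0.0005]
t 1.7 rack mm [ -0.42   2.32 151.19] F [-0.26, 0.64] 0.35 gap 40.2
```

```bash
python3 -m jog '[[0,-0.1,1.5,0,0,0,0.06],[0,-0.1,3,0,0,0,0.06],[0,-0.1,4.5,0,0,0,0.06],[0,-0.1,6,0,0,0,0.06],[0,-0.1,7,0,0,0,0.06],[0,-0.1,7.25,0,0,0,0.06],[0,-0.1,7.25,0,0,0,0.06],[0,-0.1,7.25,0,0,0,0.06]]'; python3 -c "
from h import *
plan([.502,.0765,.078]);st();shot('scene','s2');crop('s2',240,400,150,240,5,'s2c')"
```

```text
time_s: 2.37
tcp_pos: [0.5023, 0.0776, 0.0788]
ee_rot: [0.152, 3.136, 0.0]
ft_force: [1.5, -0.2, 0.3]
finger_gap: 0.0401
shift cm [ 0.02 -0.11  0.08] rot [0.0003 0.002  0.0006]
t 2.37 rack mm [ 0.19  1.14 78.83] F [1.54, -0.08] 0.3 gap 40.1
```

View pics/s2c.png

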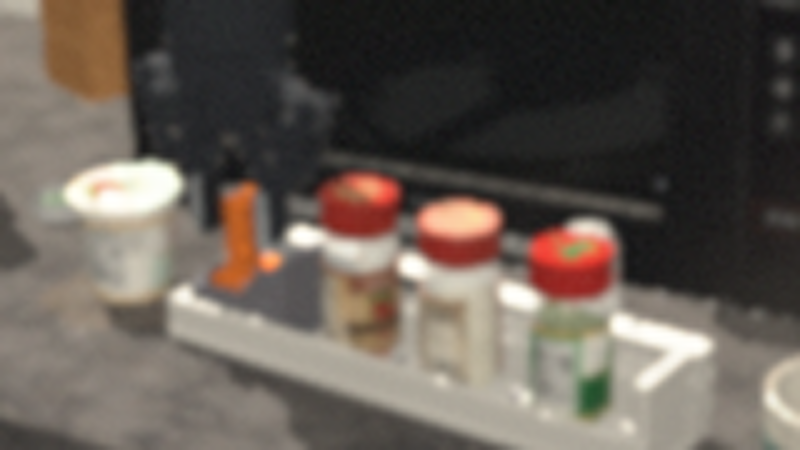

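The fingers stand either side of the tab (crop 205,210 and 268,215). Closing.

```bash
python3 -m jog '[[0,0,0,0,0,0,0.3],[0,0,0,0,0,0,0.5],[0,0,0,0,0,0,1],[0,0,0,0,0,0,1],[0,0,0,0,0,0,1],[0,0,0,0,0,0,1]]'; python3 -c "
from h import *
st()"
```

```text
time_s: 2.92
tcp_pos: [0.502, 0.0762, 0.0786]
ee_rot: [0.152, 3.137, -0.002]
ft_force: [-0.7, -4.7, 5.8]
finger_gap: 0.0133
t 2.92 rack mm [-2.000e-02 -2.500e-01  7.857e+01] F [-0.28, -4.78] 5.77 gap 13.3
```

Gripped (13.3 mm). Free the lock: 10 mm towards rack −x, which is tool +x.

```bash
python3 -m jog '[[0.2,0,0,0,0,0,1],[0.4,0,0,0,0,0,1],[0.6,0,0,0,0,0,1],[0.8,0,0,0,0,0,1],[1.0,0,0,0,0,0,1],[1.1,0,0,0,0,0,1],[1.1,0,0,0,0,0,1]]'; python3 -c "
from h import *
st()"
```

```text
time_s: 3.5
tcp_pos: [0.4918, 0.0773, 0.0786]
ee_rot: [0.152, 3.135, -0.003]
ft_force: [1.4, -5.2, 4.9]
finger_gap: 0.0131
t 3.5 rack mm [-10.18  -0.23  78.59] F [1.87, -5.07] 4.86 gap 13.1
```

```bash
python3 -m jog '[[0.15,0,0,0,0,0,1],[0.15,0,0,0,0,0,1],[0.15,0,0,0,0,0,1]]'; python3 -c "
from h import *
st()"
```

```text
time_s: 3.75
tcp_pos: [0.4917, 0.0773, 0.0786]
ee_rot: [0.152, 3.132, -0.003]
ft_force: [3.3, -5.2, 2.3]
finger_gap: 0.013
t 3.75 rack mm [-10.35  -0.25  78.62] F [3.78, -4.88] 2.33 gap 13.0
```

The lock sits at its end stop. Sliding the follower along now.

```bash
python3 -m jog '[[-0.05,-0.3,0,0,0,0,1],[-0.05,-0.6,0,0,0,0,1],[-0.05,-0.9,0,0,0,0,1],[-0.05,-1.2,0,0,0,0,1],[-0.05,-1.5,0,0,0,0,1],[-0.05,-1.8,0,0,0,0,1],[-0.05,-2.1,0,0,0,0,1],[-0.05,-2.4,0,0,0,0,1]]'; python3 -c "
from h import *
st()"
```

```text
time_s: 4.42
tcp_pos: [0.4895, 0.0549, 0.0786]
ee_rot: [0.155, 3.133, 0.003]
ft_force: [4.6, 2.6, 5.4]
finger_gap: 0.0132
t 4.42 rack mm [-10.33 -22.69  78.63] F [4.36, 3.06] 5.36 gap 13.2
```

```bash
python3 -m jog '[[0,-0.3,0,0,0,0,1],[0,-0.6,0,0,0,0,1],[0,-0.9,0,0,0,0,1],[0,-1.2,0,0,0,0,1],[0,-1.5,0,0,0,0,1],[0,-1.8,0,0,0,0,1],[0,-2.1,0,0,0,0,1],[0,-2.4,0,0,0,0,1]]'; python3 -c "
from h import *
st()"
python3 -m jog '[[0,-0.3,0,0,0,0,1],[0,-0.6,0,0,0,0,1],[0,-0.9,0,0,0,0,1],[0,-1.2,0,0,0,0,1],[0,-1.5,0,0,0,0,1],[0,-1.8,0,0,0,0,1],[0,-2.1,0,0,0,0,1],[0,-2.4,0,0,0,0,1]]'; python3 -c "
from h import *
st();shot('scene','s3');crop('s3',240,400,150,240,5,'s3c')"
```

```text
time_s: 5.08
tcp_pos: [0.4872, 0.0311, 0.0786]
ee_rot: [0.155, 3.133, 0.003]
ft_force: [6.0, 3.3, 4.6]
finger_gap: 0.0132
t 5.08 rack mm [-10.3  -46.58  78.62] F [5.65, 3.86] 4.63 gap 13.2
time_s: 5.75
tcp_pos: [0.4849, 0.0073, 0.0786]
ee_rot: [0.155, 3.133, 0.003]
ft_force: [5.7, 4.1, 4.3]
finger_gap: 0.0135
t 5.75 rack mm [-10.25 -70.53  78.61] F [5.32, 4.64] 4.31 gap 13.5
```

View pics/s3c.png

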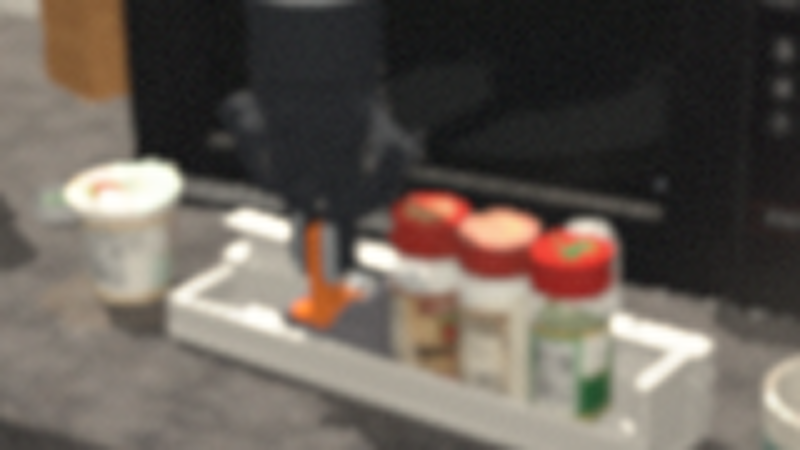

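All jars are upright and bunching up, with about 35 mm left to the end. I continue more slowly.

```bash
python3 -m jog '[[-0.03,-0.3,0,0,0,0,1],[-0.03,-0.6,0,0,0,0,1],[-0.03,-0.9,0,0,0,0,1],[-0.03,-1.2,0,0,0,0,1],[-0.03,-1.5,0,0,0,0,1],[-0.03,-1.8,0,0,0,0,1],[-0.03,-2.1,0,0,0,0,1],[-0.03,-2.4,0,0,0,0,1]]'; python3 -c "
from h import *
st()"
python3 -m jog '[[0,-0.1,0,0,0,0,1],[0,-0.2,0,0,0,0,1],[0,-0.3,0,0,0,0,1],[0,-0.4,0,0,0,0,1],[0,-0.5,0,0,0,0,1]]'; python3 -c "
from h import *
st()"
```

```text
time_s: 6.47
tcp_pos: [0.4827, -0.0165, 0.0786]
ee_rot: [0.155, 3.133, 0.004]
ft_force: [5.3, 4.6, 5.3]
finger_gap: 0.0133
t 6.47 rack mm [-10.15 -94.4   78.63] F [4.84, 5.11] 5.29 gap 13.3
time_s: 6.88
tcp_pos: [0.4822, -0.0212, 0.0786]
ee_rot: [0.155, 3.133, 0.004]
ft_force: [5.8, 4.9, 4.0]
finger_gap: 0.0135
t 6.88 rack mm [-10.15 -99.18  78.62] F [5.26, 5.45] 4.0 gap 13.5
```

```bash
for i in 1; do python3 -m jog '[[0,-0.1,0,0,0,0,1],[0,-0.2,0,0,0,0,1],[0,-0.3,0,0,0,0,1]]'; python3 -c "
from h import *
st()"; done; python3 -m jog '[[0,-0.07,0,0,0,0,1],[0,-0.14,0,0,0,0,1],[0,-0.2,0,0,0,0,1]]'; python3 -c "
from h import *
st()"
```

```text
time_s: 7.13
tcp_pos: [0.482, -0.0242, 0.0786]
ee_rot: [0.155, 3.133, 0.004]
ft_force: [5.3, 4.0, 5.5]
finger_gap: 0.0132
t 7.13 rack mm [ -10.12 -102.17   78.63] F [4.9, 4.47] 5.53 gap 13.2
time_s: 7.38
tcp_pos: [0.4818, -0.026, 0.0786]
ee_rot: [0.156, 3.133, 0.005]
ft_force: [5.5, 6.7, 5.6]
finger_gap: 0.0129
t 7.38 rack mm [ -10.13 -103.94   78.64] F [4.84, 7.22] 5.56 gap 12.9
```

```bash
python3 -m jog '[[0,-0.05,0,0,0,0,1],[0,-0.1,0,0,0,0,1],[0,-0.1,0,0,0,0,1]]'; python3 -c "
from h import *
st();shot('scene','s4');shot('top','t4');crop('s4',240,400,150,240,5,'s4c');crop('t4',225,425,130,230,4,'t4c')"
```

```text
time_s: 7.63
tcp_pos: [0.4818, -0.0262, 0.0786]
ee_rot: [0.157, 3.132, 0.007]
ft_force: [6.5, 7.5, 5.5]
finger_gap: 0.0129
t 7.63 rack mm [ -10.1  -104.22   78.65] F [5.74, 8.1] 5.53 gap 12.9
```

View pics/s4c.png

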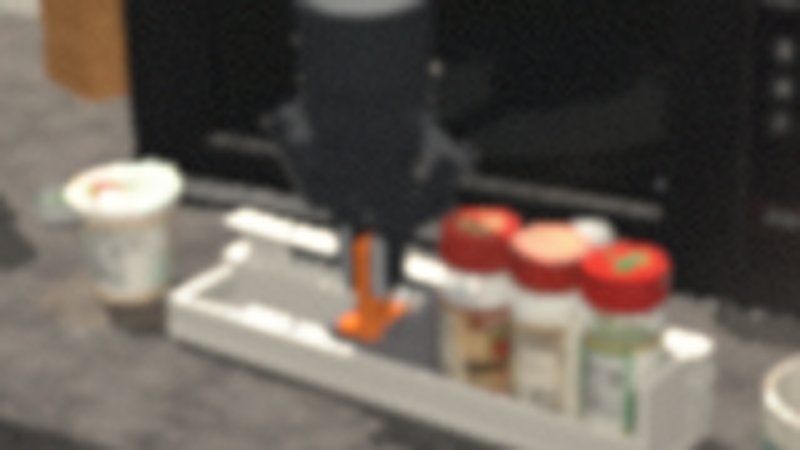

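View pics/t4c.png

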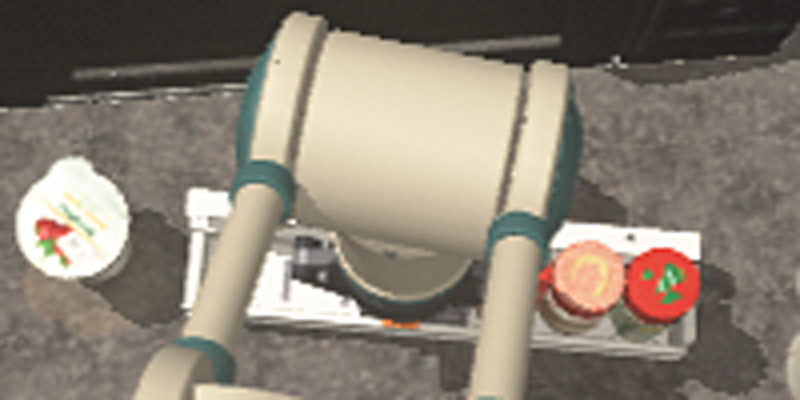

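The jars stand upright and touching, and the third is at the end wall (top crop 690,285). I press a little more to confirm.

```bash
python3 -m jog '[[0,-0.1,0,0,0,0,1],[0,-0.15,0,0,0,0,1],[0,-0.15,0,0,0,0,1]]'; python3 -c "
from h import *
st()"
```

```text
time_s: 7.98
tcp_pos: [0.4817, -0.0266, 0.0787]
ee_rot: [0.158, 3.132, 0.01]
ft_force: [6.2, 11.7, 5.5]
finger_gap: 0.0135
t 7.98 rack mm [ -10.14 -104.57   78.65] F [5.08, 12.25] 5.53 gap 13.5
```

Snug at about −104.4 mm (3.6 → 12 N within 0.5 mm). I relax the push and probe the lock here.

```bash
python3 -m jog '[[-0.05,0.15,0,0,0,0,1],[-0.1,0.28,0,0,0,0,1],[-0.1,0.28,0,0,0,0,1],[-0.1,0.28,0,0,0,0,1]]'; python3 -c "
from h import *
st()"; python3 -m jog '[[-0.2,0,0,0,0,0,1],[-0.4,0,0,0,0,0,1],[-0.6,0,0,0,0,0,1],[-0.8,0,0,0,0,0,1],[-0.95,0,0,0,0,0,1],[-1.1,0,0,0,0,0,1],[-1.1,0,0,0,0,0,1]]';  python3 -c "
from h import *
st()"
```

```text
time_s: 8.32
tcp_pos: [0.4819, -0.026, 0.0786]
ee_rot: [0.155, 3.135, 0.003]
ft_force: [4.1, 2.8, 7.4]
finger_gap: 0.0133
t 8.32 rack mm [ -10.   -103.92   78.59] F [3.8, 3.19] 7.39 gap 13.3
time_s: 8.9
tcp_pos: [0.4908, -0.0268, 0.0785]
ee_rot: [-0.155, -3.136, -0.004]
ft_force: [-0.6, 4.5, 12.0]
finger_gap: 0.0129
t 8.9 rack mm [  -1.12 -103.89   78.53] F [-1.06, 4.42] 12.02 gap 12.9
```

```bash
python3 -m jog '[[-0.1,0,0,0,0,0,1],[-0.15,0,0,0,0,0,1],[-0.15,0,0,0,0,0,1]]';  python3 -c "
from h import *
st()"
```

```text
time_s: 9.15
tcp_pos: [0.492, -0.0269, 0.0785]
ee_rot: [-0.155, -3.136, -0.004]
ft_force: [-0.3, 4.1, 11.3]
finger_gap: 0.0127
t 9.15 rack mm [   0.14 -103.87   78.55] F [-0.69, 4.07] 11.35 gap 12.7
```

```bash
python3 -m jog '[[-0.1,0,0,0,0,0,1],[-0.15,0,0,0,0,0,1],[-0.15,0,0,0,0,0,1]]';  python3 -c "
from h import *
st();shot('scene','s5');crop('s5',290,390,180,240,8,'s5c')"
```

```text
time_s: 9.4
tcp_pos: [0.4924, -0.0269, 0.0785]
ee_rot: [-0.154, -3.134, -0.004]
ft_force: [-2.8, 3.8, 13.7]
finger_gap: 0.0128
t 9.4 rack mm [   0.56 -103.87   78.52] F [-3.14, 3.48] 13.72 gap 12.8
```

View pics/s5c.png

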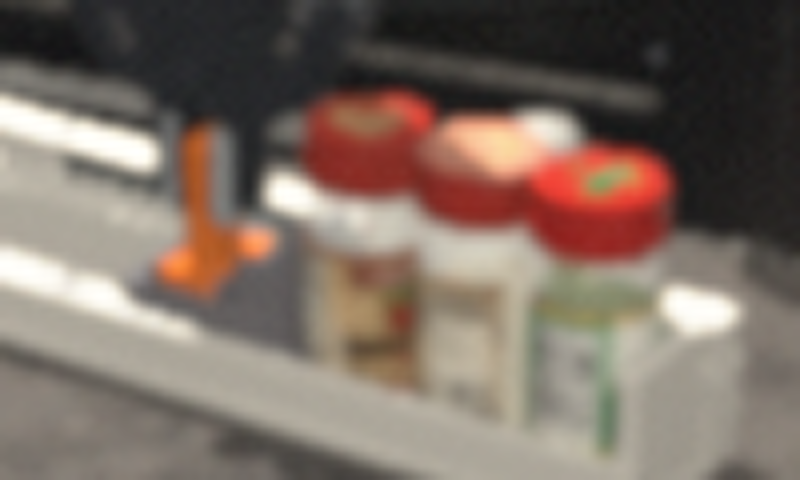

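The lock travelled 10.6 mm from its free stop and now resists, so it is home right at the snug position with no easing back needed. Before letting go, a gentle tug in y checks that the bolt holds.

```bash
python3 -m jog '[[0,0.1,0,0,0,0,1],[0,0.2,0,0,0,0,1],[0,0.2,0,0,0,0,1]]';  python3 -c "
from h import *
st()";python3 -m jog '[[0,0.1,0,0,0,0,1],[0,0.1,0,0,0,0,1]]';  python3 -c "
from h import *
st()"
```

```text
time_s: 9.7
tcp_pos: [0.4925, -0.0263, 0.0785]
ee_rot: [-0.152, -3.134, 0.0]
ft_force: [-3.3, -0.4, 13.0]
finger_gap: 0.013
t 9.7 rack mm [   0.56 -103.26   78.48] F [-3.25, -0.77] 13.02 gap 13.0
time_s: 9.87
tcp_pos: [0.4926, -0.0256, 0.0785]
ee_rot: [-0.152, -3.134, 0.001]
ft_force: [-3.2, -2.5, 12.5]
finger_gap: 0.0132
t 9.87 rack mm [   0.59 -102.56   78.51] F [-2.94, -2.83] 12.51 gap 13.2
```

```bash
python3 -m jog '[[0,0.1,0,0,0,0,1],[0,0.2,0,0,0,0,1],[0,0.2,0,0,0,0,1]]';  python3 -c "
from h import *
st()";python3 -m jog '[[0,0.1,0,0,0,0,1],[0,0.2,0,0,0,0,1],[0,0.2,0,0,0,0,1]]';  python3 -c "
from h import *
st()"
```

```text
time_s: 10.12
tcp_pos: [0.4927, -0.0247, 0.0785]
ee_rot: [-0.151, -3.134, 0.004]
ft_force: [-3.9, -4.6, 13.8]
finger_gap: 0.0131
t 10.12 rack mm [   0.57 -101.61   78.46] F [-3.41, -4.91] 13.76 gap 13.1
time_s: 10.37
tcp_pos: [0.4927, -0.0242, 0.0784]
ee_rot: [-0.15, -3.134, 0.009]
ft_force: [-5.1, -10.9, 12.4]
finger_gap: 0.0131
t 10.37 rack mm [   0.57 -101.09   78.44] F [-4.0, -11.32] 12.43 gap 13.1
```

The bolt holds: it is blocked after about 2.5 mm of play, with 11 N built up. I push back against the jars.

```bash
python3 -m jog '[[0,-0.15,0,0,0,0,1],[0,-0.3,0,0,0,0,1],[0,-0.45,0,0,0,0,1],[0,-0.6,0,0,0,0,1],[0,-0.65,0,0,0,0,1],[0,-0.65,0,0,0,0,1]]';  python3 -c "
from h import *
st()"
```

```text
time_s: 10.87
tcp_pos: [0.4924, -0.0267, 0.0785]
ee_rot: [-0.155, -3.134, -0.004]
ft_force: [-2.5, 3.9, 13.5]
finger_gap: 0.0129
t 10.87 rack mm [   0.5  -103.66   78.48] F [-2.86, 3.63] 13.54 gap 12.9
```

```bash
python3 -m jog '[[0,-0.1,0,0,0,0,1],[0,-0.15,0,0,0,0,1],[0,-0.15,0,0,0,0,1]]';  python3 -c "
from h import *
st()"
```

```text
time_s: 11.12
tcp_pos: [0.4924, -0.0271, 0.0785]
ee_rot: [-0.156, -3.134, -0.007]
ft_force: [-2.3, 7.5, 14.2]
finger_gap: 0.0129
t 11.12 rack mm [   0.55 -104.05   78.5 ] F [-3.05, 7.19] 14.17 gap 12.9
```

Back at the snug spot. Relax the y push and release, then rise.

```bash
python3 -m jog '[[0,0.1,0,0,0,0,1],[0,0.1,0,0,0,0,1],[0.02,0.1,0,0,0,0,0.7],[0.02,0.1,0,0,0,0,0.5],[0.02,0.1,0,0,0,0,0.3],[0.02,0.1,0,0,0,0,0.3],[0.02,0.1,0,0,0,0,0.3]]';  python3 -c "
from h import *
st();shot('scene','s6');crop('s6',290,390,180,240,8,'s6c')"
```

```text
time_s: 11.7
tcp_pos: [0.4927, -0.0252, 0.0772]
ee_rot: [-0.157, -3.134, -0.01]
ft_force: [0.8, 11.8, 4.2]
finger_gap: 0.0297
t 11.7 rack mm [   0.67 -102.08   77.23] F [-0.36, 11.87] 4.24 gap 29.7
```

View pics/s6c.png

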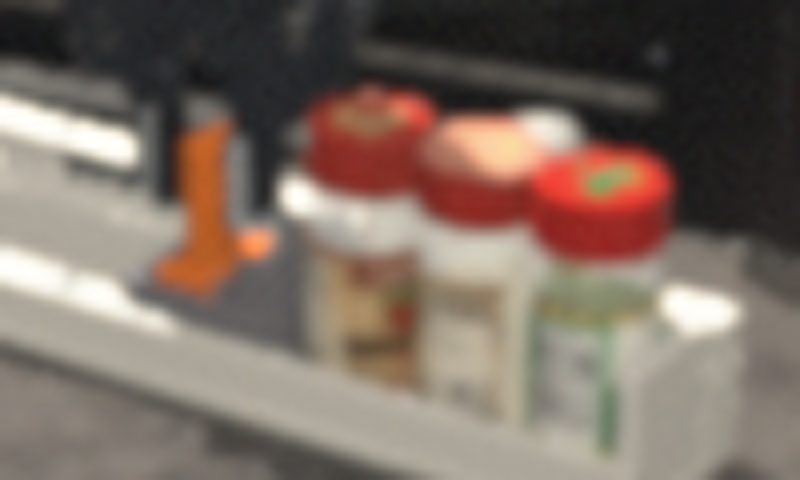

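There's a 12 N push on the −y finger, so I narrow the opening a little before rising.

```bash
python3 -m jog '[[0,0,0,0,0,0,0.45],[0,0,0,0,0,0,0.5],[0,0,0,0,0,0,0.5]]';  python3 -c "
from h import *
st()"
```

```text
time_s: 12.0
tcp_pos: [0.493, -0.028, 0.077]
ee_rot: [-0.154, -3.135, -0.001]
ft_force: [-0.2, 1.5, -0.6]
finger_gap: 0.0215
t 12.0 rack mm [   1.19 -104.87   77.04] F [-0.31, 1.52] -0.63 gap 21.5
```

```bash
python3 -m jog '[[0,0.05,-0.3,0,0,0,0.5],[0,0.05,-0.8,0,0,0,0.5],[0,0.05,-1.5,0,0,0,0.5],[0,0.05,-2.5,0,0,0,0.5],[0,0.05,-4,0,0,0,0.5],[0,0.05,-6,0,0,0,0.5],[0,0.05,-8,0,0,0,0.5],[0,0.05,-10,0,0,0,0.5]]';  python3 -c "
from h import *
st()"; python3 -m jog '[[1,3,-2,0,0,0,0.5],[3,6,-3,0,0,0,0.5],[5,9,-4,0,0,0,0.5],[7,12,-5,0,0,0,0.5],[9,15,-5,0,0,0,0.5],[11,18,-5,0,0,0,0.5],[12,20,-5,0,0,0,0.5],[12,20,-5,0,0,0,0.5]]';  python3 -c "
from h import *
st();shot('scene','s7');shot('top','t7');crop('s7',290,390,180,240,8,'s7c');crop('t7',225,425,150,250,4,'t7c')"
```

```text
time_s: 12.67
tcp_pos: [0.4944, -0.0282, 0.1794]
ee_rot: [0.154, 3.137, -0.001]
ft_force: [0.7, 0.6, -0.9]
finger_gap: 0.0217
t 12.67 rack mm [   2.62 -104.93  179.45] F [0.59, 0.64] -0.91 gap 21.7
time_s: 13.33
tcp_pos: [0.3926, 0.1859, 0.2289]
ee_rot: [0.147, 3.138, 0.004]
ft_force: [-0.8, -0.6, -0.2]
finger_gap: 0.0218
t 13.33 rack mm [-119.52   98.18  228.85] F [-0.72, -0.71] -0.15 gap 21.8
```

View pics/s7c.png

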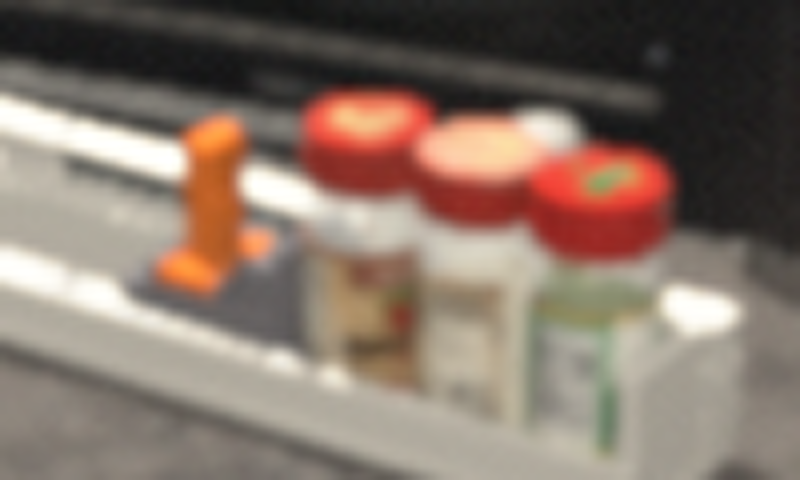

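View pics/t7c.png

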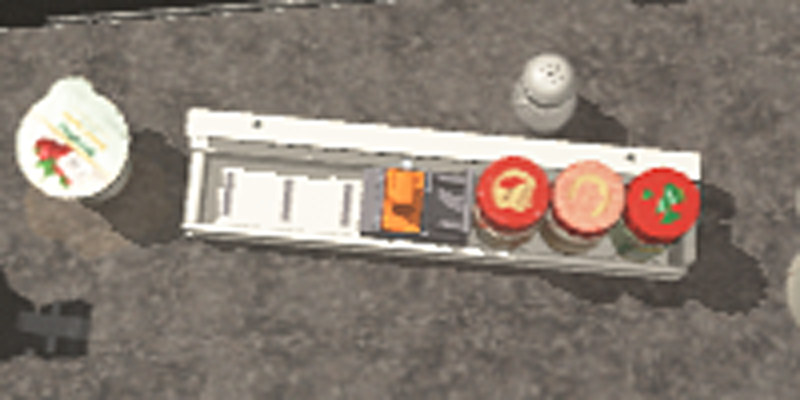

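The top crop shows the jars upright and in contact, at (512,198), (587,198) and (662,205). The tab is at (403,200) and the other objects are undisturbed. I compare the measured spacing and the lock position with the start.

Run:
```python
from h import *
def orange(f):
    d=load(f);im=d['pixels'].astype(int);o=[]
    for v in range(180,215):
        for u in range(265,345):
            c=im[v,u]
            if c[2]>150 and c[0]<90 and 60<c[1]<170 and c[2]-c[1]>50:
                p=pt(d,u,v)
                if .08<p[2]<.1: o.append(rack(p))
    o=np.array(o); o=o[abs(o[:,1]-np.median(o[:,1]))<14]; return len(o),o.mean(0).round(2),o.min(0).round(1),o.max(0).round(1)
print(orange('t0'));print(orange('t7'))
d=load('t7')
K=d['camera_matrix']
im=d['pixels'].astype(int)
P=[]
for v in range(185,215):
    for u in range(335,405):
        p=pt(d,u,v)
        if .102<p[2]<.125: P.append(rack(p))
P=np.array(P);print('caps y',P[:,1].min(),P[:,1].max(),'z',np.median(P[:,2]))
for n in (3,):
    _,lab,c=cv2.kmeans(P[:,:2].astype(np.float32),3,None,(3,50,.01),5,cv2.KMEANS_PP_CENTERS);print(c[np.argsort(c[:,1])])
st()
```

```text
(37, array([-1.1 , -1.69, 93.34]), array([-10.8,  -7.3,  88. ]), array([ 9.1,  7. , 96.8]))
(44, array([  -0.39, -103.27,   92.59]), array([  -9.8, -110.4,   80. ]), array([ 11. , -95.4,  96.6]))
caps y -279.0038460900174 -147.06110037393293 z 115.3414783968251
[[-2.4596347e-01 -2.5715811e+02]
 [-1.6643408e-01 -2.1314996e+02]
 [-1.4750550e+00 -1.6858652e+02]]
t 13.43 rack mm [-117.37   95.63  228.55] F [-0.38, -0.34] -0.1 gap 21.5
```

Run:
```python
from h import *
for f in ('s4','s5','s6','s7'):
    im=cv2.imread(f'pics/{f}.png').astype(np.float32)
    # foot + right stub of lock, rows 207-219
    r=im[207:220,300:330]; w=np.clip(r[...,2]-r[...,0]-60,0,None)
    yy,xx=np.mgrid[207:220,300:330]; print(f,(w*xx).sum()/w.sum(),(w*yy).sum()/w.sum(),w.sum())
a=cv2.imread('pics/s5.png',0).astype(np.float32)
for f in ('s6','s7'):
    b=cv2.imread(f'pics/{f}.png',0).astype(np.float32)
    for n,(x0,x1,y0,y1) in {'block':(300,332,206,228),'foot':(304,328,206,220),'jar1':(326,346,208,232)}.items():
        T=a[y0:y1,x0:x1]; A=cv2.resize(b[y0-4:y1+4,x0-4:x1+4],None,fx=10,fy=10,interpolation=cv2.INTER_CUBIC);T=cv2.resize(T,None,fx=10,fy=10,interpolation=cv2.INTER_CUBIC)
        m=cv2.matchTemplate(A,T,cv2.TM_CCOEFF_NORMED);_,q,_,l=cv2.minMaxLoc(m);print(f,n,(np.array(l)-40)/10,round(q,3))
d=load('s5');K=d['camera_matrix'];R=cv2.Rodrigues(d['rvec'])[0]
def proj(p): return cv2.projectPoints(np.array([p]),d['rvec'],d['tvec'],K,None)[0].ravel()
p=TAB-0.104*YR-np.array([0,0,.045]); print('px per mm y',proj(p-.001*YR)-proj(p))
```

```text
s4 313.0899516574586 212.86170580110496 5792.0
s5 315.54041441105096 211.4558521560575 5357.0
s6 315.96330463304633 211.16051660516604 4878.0
s7 315.51368950717773 211.31818854521237 6757.0
s6 block [-0.1  0. ] 0.978
s6 foot [0. 0.] 0.968
s6 jar1 [0. 0.] 0.999
s7 block [ 0.  -0.1] 0.956
s7 foot [0.2 0.2] 0.974
s7 jar1 [ 0.1 -0.1] 0.97
px per mm y [0.28200268 0.08419222]
```

```bash
python3 -c "
from workcell import ticket
print(ticket.hand_in())"
```

```text
the job is handed in; nothing more can be done
None
```

The follower is locked with the jars snug against the end wall, and I've handed the job in. The robot had let go and was well clear at about 13.4 s. No verdict was reported.

- **Lock and slide:** I gripped the orange tab, pulled the lock out to its free stop (about 10.3 mm), and slid the follower about 104 mm. There the push force climbed from about 4 N to 12 N over roughly 2.5 mm, which I took as the jars being snug.
- **Locking:** The lock went fully home at the snug position itself (10.6 mm of travel, then resistance), so I did not need to ease the follower back to another notch. Tugging the follower back moved it about 2.5 mm before it was blocked at 11 N, so the bolt holds. I then pushed it back against the jars and let go.
- **Last checks:**
  - The jars are upright, with cap centres 44 to 44.5 mm apart, and the far cap is at the end wall.
  - The near cap is at the follower face.
  - The follower is within about 0.5 mm of where it was locked, judged by the scene camera. A coarser top-camera reading gave 101.6 mm of travel against 104 mm from the arm; one pixel there is about 2.5 mm.
  - The mill and tub look undisturbed; the mug was mostly outside the last close-up.
- **One hitch:** while I was opening the gripper, the finger on the jar side pressed on something with about 12 N. I narrowed the opening before lifting, and the first jar and the follower showed no shift in the images.

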